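Find the loose bolt on a bearing fixture and hold its cap open

ROBOT

A 6-joint arm with a two-finger parallel gripper is mounted at the origin on a cart in front of the work surface, level with it; the furniture and walls round the work are solid. World frame = base frame: x ahead of the robot, y to its left, z up, the work surface at z = 0. Lengths are in mm, angles in rad, forces in N, time in s.
With the tool pointing down it reaches from about 250 to 775 mm from the base axis. Payload 8.9 kg.
Tool frame: the origin (TCP) lies at the very end of the fingers, on their centre line; the grasp point (between the pads) lies 19 mm behind it; y points along the fingers, x is the direction in which the jaws open and shut, and the axes are right-handed (so a half turn about y gives the same grasp; the last joint's range is limited). The gripper opens to 85 mm and grips with 20 to 120 N. Pads are 22 mm wide; open, the fingers measure 114 mm over their backs; the gripper's body (76 mm by 85 mm) begins 54 mm behind the grasp point. The pads swing forward as they close: fully open they stand 13 mm farther back than shut.
Start: joints at [-1.462, 0.291, -0.153, 1.127, 0, 1.431], TCP at [128.769, -508.962, 231.305] pointing down, gripper open.
Joint ranges: [-2.52, 2.52], [-0.91, 1.74], [-1.3, 1.37], [-1.96, 2.02], [-1.52, 1.47], [-3.14, 3.14]. Speed limits (rad/s): [2.22, 2.22, 2.79, 3.14, 3.14, 3.14].

INTERFACE

Orientations are given as a unit quaternion [w, x, y, z].
In Python, from cell import robot gives the robot as it stands. The module is installed in compiled form; this text tells all that it offers.
- The arm moves only by the tool servo_tool, never from a script. Its argument "plan" is a list of rows, each an object with "gripper": the gripper command: -1 is fully open, 1 is shut, values between are in proportion; "dp": the shift along the world's x, y, z in m, a list of three; "yaw": the turn about the world's z in degrees. In form: [{"gripper": gripper, "dp": [dx, dy, dz], "yaw": yaw}, ...]. A call has exactly 10 rows; each row is the pose to reach, as a shift and turn from the pose measured when the call began; what a row does not reach only later rows make up. A row lasts 1/10 s, in which the tool goes at most 50 mm and 8.59 degrees, less where a joint would pass 70% of its speed; a pose out of reach is approached as far as the arm can. A call with a gripper value outside its range is refused whole. The fingers move at their own pace and stop on an object; "force" is the grip in N (left out, the last holds). Time passes only in rows, so rows that repeat a pose let the fingers close, or fill a call up. It gives the time, the measured TCP pose, the force and the opening at its end, in the units of the state.
- robot.get_obs(): the state, without advancing time (a new reading comes with each control period).
- robot.read_camera(name): name is "scene" or "top" or "wrist"; returns a dict with "frame" (420x560x3 uint8, red, green, blue), "range_z" (420x560 float32, mm along the optical axis (not along the pixel's ray), 0 where there is no reading), "fx", "fy", "cx", "cy" (pixels), "R" (3x3) and "t" (3): a world point X has camera coordinates R X + t; the wrist camera has in their place "tool_from_camera" (4x4, takes a point from camera to tool coordinates, whose origin is the TCP and whose axes are the tool frame's). Camera axes: x right, y down, z forward; pixel columns grow to the right and rows downward; lengths in mm; the calibration is good to about 2 mm. The wrist camera is an equidistant fisheye: a pixel r from the principal point sees the ray r / f radians off the axis. A picture is of the moment at which its call begins: read the wrist's pose just before it.
- robot.close_job(): hands the job in, once; it reports no verdict.
The state is a dict: "clock": time; "joint_positions": joint angles; "dq": joint speeds; "tau": joint torques, N m; "tool_pos": TCP position; "tool_rot": TCP orientation; "wrist_force": force on the tool from outside, world axes, zero at the start; "ft_torque": the same for the moment, N m; "opening": finger opening in mm.
Only numpy, scipy, OpenCV 4.12 (cv2) and the standard library are available. Lean on these libraries where they do the work, as an engineer would, in place of code of your own. Each camera call takes 0.05 s, during which the arm holds its last target.

TASK

One of the three bolts on the bearing fixture has worked loose: tap each of them gently on the head from above with the fingers, in turn from the left end of the row to the right as the robot sees it, to feel which one gives. Then take the handle of the cap with the loose bolt, lift that cap open by 45 degrees or more, and finish while still holding it up, since it falls shut when let go. Do not wrench at the two tight caps, and leave the bearings and the end cap lying beside the fixture where they are.

Things in the scene. Friction and masses are not known exactly. Their poses are not given: they have to be found in the camera images.
- plate: dark steel base plate of the fixture, 135 x 285 x 10 mm, fixed; origin at the centre of its underside, on the bench top. x axis: from the handles back to the hinges; y: left along the row of blocks; z up. The blocks stand 92 mm apart along y, the middle one at its centre. A tall arbor press stands left of it at about x = 0.52, y = 0.30: draw the arm back before swinging past.
- block_a: one of three equal-looking grey bearing blocks, 106 (x) x 58 (y) x 40 mm, fixed on the plate and turned like it; origin at the centre of its underside, 10 mm over the bench. On it lies a hinged steel cap 12 mm thick (top face 62.5 mm over the bench) that clamps a short shaft. The cap carries the bolt and a bail handle, and both count as parts of the block. Which block stands left, in the middle or right differs from start to start.
- bolt_a: spring-mounted hex bolt in the cap of the block with the same letter, 19 mm across the corners; origin at the centre of the top of its head, 76.5 mm over the bench; 14 mm over the cap. Pushed down by a fingertip, a tight bolt is stiff (6 N moves it 1 mm, 3 mm at most); the loose one sinks under about 1 N and is 5 mm down at about 2.5 N. All spring back up when let go, and look alike. One of the three is loose.
- bar_a (a point): middle of the round cross bar of the bail handle (an upright U) on the front end of the cap of the block with the same letter: bar 10 mm thick, along plate y, 40 mm clear between its legs, 36 mm over the cap's top (98.5 mm over the bench), with free space under it. It lies 48 mm in front of the bolt and, with the cap shut, 95 mm in front of and 46.5 mm above the hinge pin. The bar can turn between two fingers that pinch it from front and rear.
- hinge_a (a point): middle of the hinge pin at the rear of the block with the same letter, 52 mm over the bench; the pin runs along plate y, the cap's front end swings up and back about it.
- cap_a (a joint): opening angle of the cap of the block with the same letter, rad: 0 shut, growing as the front end rises. With the loose bolt it lifts freely to 1.4 against a light spring and its weight (about 3 N at the bar) and falls shut when let go. With a tight bolt it is held down and yields only about 0.006 rad per N at the bar.
- block_b: one of three equal-looking grey bearing blocks, 106 (x) x 58 (y) x 40 mm, fixed on the plate and turned like it; origin at the centre of its underside, 10 mm over the bench. On it lies a hinged steel cap 12 mm thick (top face 62.5 mm over the bench) that clamps a short shaft. The cap carries the bolt and a bail handle, and both count as parts of the block. Which block stands left, in the middle or right differs from start to start.
- bolt_b: spring-mounted hex bolt in the cap of the block with the same letter, 19 mm across the corners; origin at the centre of the top of its head, 76.5 mm over the bench; 14 mm over the cap. Pushed down by a fingertip, a tight bolt is stiff (6 N moves it 1 mm, 3 mm at most); the loose one sinks under about 1 N and is 5 mm down at about 2.5 N. All spring back up when let go, and look alike. One of the three is loose.
- bar_b (a point): middle of the round cross bar of the bail handle (an upright U) on the front end of the cap of the block with the same letter: bar 10 mm thick, along plate y, 40 mm clear between its legs, 36 mm over the cap's top (98.5 mm over the bench), with free space under it. It lies 48 mm in front of the bolt and, with the cap shut, 95 mm in front of and 46.5 mm above the hinge pin. The bar can turn between two fingers that pinch it from front and rear.
- hinge_b (a point): middle of the hinge pin at the rear of the block with the same letter, 52 mm over the bench; the pin runs along plate y, the cap's front end swings up and back about it.
- cap_b (a joint): opening angle of the cap of the block with the same letter, rad: 0 shut, growing as the front end rises. With the loose bolt it lifts freely to 1.4 against a light spring and its weight (about 3 N at the bar) and falls shut when let go. With a tight bolt it is held down and yields only about 0.006 rad per N at the bar.
- block_c: one of three equal-looking grey bearing blocks, 106 (x) x 58 (y) x 40 mm, fixed on the plate and turned like it; origin at the centre of its underside, 10 mm over the bench. On it lies a hinged steel cap 12 mm thick (top face 62.5 mm over the bench) that clamps a short shaft. The cap carries the bolt and a bail handle, and both count as parts of the block. Which block stands left, in the middle or right differs from start to start.
- bolt_c: spring-mounted hex bolt in the cap of the block with the same letter, 19 mm across the corners; origin at the centre of the top of its head, 76.5 mm over the bench; 14 mm over the cap. Pushed down by a fingertip, a tight bolt is stiff (6 N moves it 1 mm, 3 mm at most); the loose one sinks under about 1 N and is 5 mm down at about 2.5 N. All spring back up when let go, and look alike. One of the three is loose.
- bar_c (a point): middle of the round cross bar of the bail handle (an upright U) on the front end of the cap of the block with the same letter: bar 10 mm thick, along plate y, 40 mm clear between its legs, 36 mm over the cap's top (98.5 mm over the bench), with free space under it. It lies 48 mm in front of the bolt and, with the cap shut, 95 mm in front of and 46.5 mm above the hinge pin. The bar can turn between two fingers that pinch it from front and rear.
- hinge_c (a point): middle of the hinge pin at the rear of the block with the same letter, 52 mm over the bench; the pin runs along plate y, the cap's front end swings up and back about it.
- cap_c (a joint): opening angle of the cap of the block with the same letter, rad: 0 shut, growing as the front end rises. With the loose bolt it lifts freely to 1.4 against a light spring and its weight (about 3 N at the bar) and falls shut when let go. With a tight bolt it is held down and yields only about 0.006 rad per N at the bar.
- bearing_x: bystander: loose ball bearing lying flat, 48 mm across, 9 mm high, to the right of the plate; origin at the centre of its underside
- bearing_y: bystander: loose ball bearing lying flat, 48 mm across, 9 mm high, behind the plate; origin at the centre of its underside
- endcap: bystander: loose round sheet-metal motor end cap, 63 mm across, 7 mm high, behind the plate; origin at the centre of its underside

How it is judged:
By the outcome, as a careful person would: the job done as asked, in the order asked, and still so for the second after the job is handed in, while the arm keeps its last pose, push and grip.
It also fails if it takes over 51 s, if anything falls off the work surface, if the arm or the gripper's body presses on something with over 40 N, if the wrist force passes 120 N, or if a joint passes its speed limit or range.

## Working session

There is one attempt and no reset: what is moved stays moved. The work goes in short steps, Python scripts to look and compute and a tool call to move; the robot and the scene stay as the last step left them, time stands still between calls to the robot, and variables do not carry over. Pictures are saved under pics/ and viewed, and the job is handed in when it is done.

Besides the shell and the picture viewer there is one more tool, called after ">>>" by a JSON object that holds its "method" and its "body", one argument or row to a line. servo_tool: Moves the arm, as the interface text tells. Its arguments: {"type":"object","properties":{"plan":{"type":"array","items":{"type":"object","properties":{"gripper":{"type":"number"},"dp":{"type":"array","items":{"type":"number"}},"yaw":{"type":"number"}}}},"force":{"type":"number"}},"required":["plan"]}

```bash
mkdir -p pics
cat > h.py <<'E'
from cell import robot
import numpy as np, cv2
np.set_printoptions(precision=2,suppress=True)
def save(n,f,crop=None,s=1):
    f=f[:,:,::-1]
    if crop: f=f[crop[1]:crop[3],crop[0]:crop[2]]
    cv2.imwrite('pics/'+n,cv2.resize(f,None,fx=s,fy=s,interpolation=cv2.INTER_CUBIC))
E
python3 - <<'E'
from h import *
import pickle
o=robot.get_obs();print(o)
d={}
for n in('scene','top'):
    c=robot.read_camera(n);d[n]=c;save(n+'.png',c['frame'])
    print(n,c['fx'],c['fy'],c['cx'],c['cy'],c['R'],c['t'])
pickle.dump(d,open('cams.pkl','wb'))
E
```

```text
{'clock': 0.0, 'joint_positions': array([-1.46,  0.29, -0.15,  1.13,  0.  ,  1.43]), 'dq': array([ 0., -0., -0.,  0., -0.,  0.]), 'tau': array([  0.  , -53.71,  33.14,   0.02,  -0.  ,  -0.  ]), 'tool_pos': array([ 128.75, -508.5 ,  230.74]), 'tool_rot': array([ 0.56, -0.56,  0.43, -0.43]), 'wrist_force': array([-0.35, -0.15,  0.41]), 'ft_torque': array([-0.02, -0.08,  0.02]), 'opening': 85.57728682454295}
scene 501.3316684329047 501.3316684329047 286.88313503586517 212.94477885694994 [[ 0.73 -0.68 -0.02]
 [-0.39 -0.39 -0.83]
 [ 0.56  0.62 -0.55]] [-574.16  232.23  688.3 ]
top 440.6246107257631 440.6246107257631 278.6957752985048 215.90491327541326 [[ 0.03 -1.    0.  ]
 [-0.98 -0.03 -0.18]
 [ 0.18  0.   -0.98]] [-216.36  584.36  832.52]
```

View pics/scene.png

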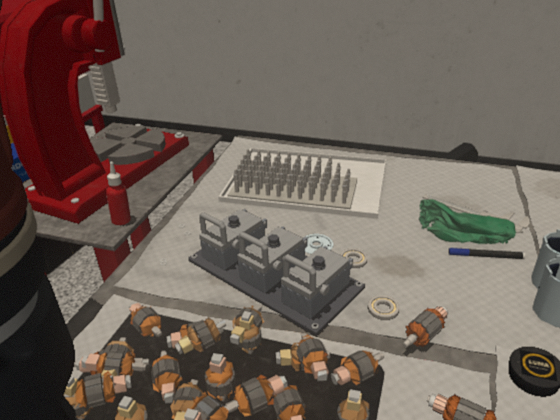

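View pics/top.png

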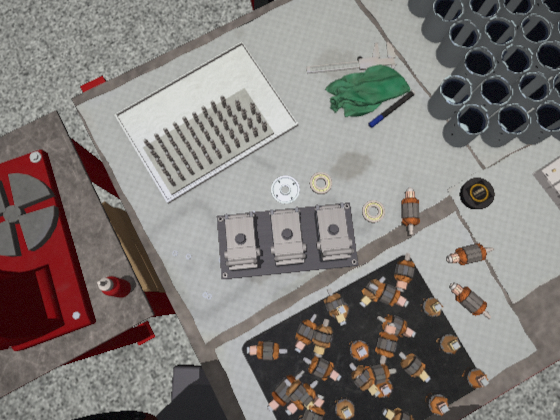

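Run:
```python
from h import *
import pickle
d=pickle.load(open('cams.pkl','rb'))
save('top_c.png',d['top']['frame'],(210,190,370,290),5)
save('scene_c.png',d['scene']['frame'],(180,190,380,335),4)
```

```text
(no output)
```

View pics/top_c.png

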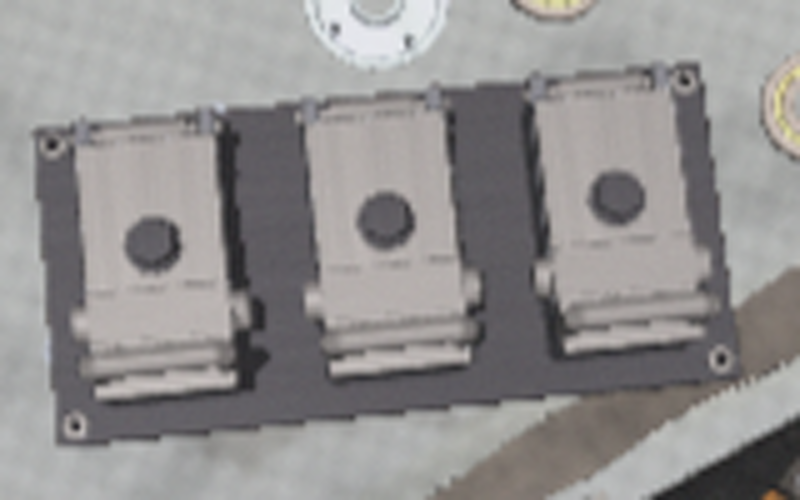

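View pics/scene_c.png

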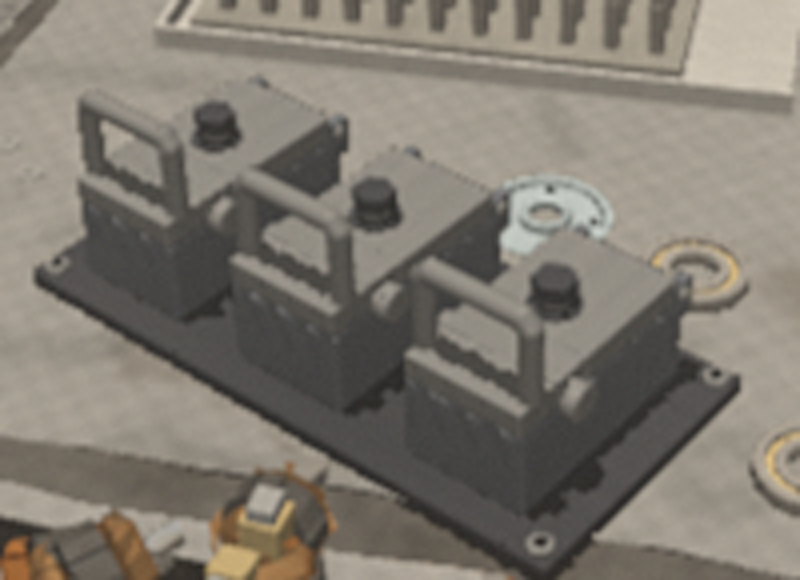

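Run:
```python
from h import *
import pickle
d=pickle.load(open('cams.pkl','rb'))
def tri(pt,ps):
    P=[];K=[]
    for n in('top','scene'):
        c=d[n];P.append(np.array([[c['fx'],0,c['cx']],[0,c['fy'],c['cy']],[0,0,1]])@np.c_[c['R'],c['t']])
    X=cv2.triangulatePoints(P[0],P[1],np.float64(pt),np.float64(ps))[:,0];X=X[:3]/X[3]
    e=[(lambda q:q[:2]/q[2])(p@np.r_[X,1]) for p in P]
    return X,e[0]-pt,e[1]-ps
def ray(n,p,z):
    c=d[n];C=-c['R'].T@c['t'];v=c['R'].T@[(p[0]-c['cx'])/c['fx'],(p[1]-c['cy'])/c['fy'],1]
    return C+v*(z-C[2])/v[2]
T=lambda p:(210+p[0]/5,190+p[1]/5); S=lambda p:(180+p[0]/4,190+p[1]/4)
for nm,a,b,z in [('boltL',(152,243),(216,113),76.5),('boltM',(386,220),(376,190),76.5),('boltR',(616,197),(555,280),76.5),
 ('barL',(158,358),(134,120),98.5),('barM',(401,333),(291,206),98.5),('barR',(643,306),(480,299),98.5)]:
    X,e,f=tri(T(a),S(b));print(nm,X,e,f,'at z top',ray('top',T(a),z)[:2],'scene',ray('scene',S(b),z)[:2])
for p in [(50,146),(75,426),(685,80),(720,358)]: print('hole',ray('top',T(p),10))
# depth points
for n,pts in(('top',[(240,238),(287,234),(333,229)]),('scene',[])):
    c=d[n]
    for u,v in pts:
        z=c['range_z'][v,u];print(c['R'].T@(np.array([(u-c['cx'])/c['fx']*z,(v-c['cy'])/c['fy']*z,z])-c['t']))
```

```text
boltL [ 540.33 -127.62   75.67] [ 0.38 -0.56] [-0.57  0.1 ] at z top [ 539.1  -127.01] scene [ 540.52 -129.1 ]
boltM [ 552.1  -218.53   75.84] [ 0.49 -0.67] [-0.75  0.15] at z top [ 550.65 -217.6 ] scene [ 552.67 -219.76]
boltR [ 564.1  -308.43   73.85] [ 0.56 -0.73] [-0.88  0.21] at z top [ 562.21 -307.01] scene [ 563.05 -311.28]
barL [ 494.56 -133.89   96.97] [ 0.51 -0.79] [-0.81  0.12] at z top [ 492.93 -133.13] scene [ 494.52 -136.5 ]
barM [ 505.37 -224.14   95.43] [ 0.09 -0.13] [-0.15  0.03] at z top [ 504.83 -223.9 ] scene [ 503.08 -227.56]
barR [ 518.5  -315.59   95.1 ] [ 0.23 -0.31] [-0.38  0.09] at z top [ 517.53 -314.69] scene [ 516.18 -318.83]
hole [587.8 -76.2  10. ]
hole [470.95 -92.61  10.  ]
hole [ 623.77 -344.14   10.  ]
hole [ 506.35 -358.59   10.  ]
[ 540.2  -126.22   76.91]
[ 550.54 -217.2    77.25]
[ 563.21 -306.78   75.09]
```

Run:
```python
from h import *
from scipy.spatial.transform import Rotation as R
o=robot.get_obs();q=o['tool_rot'];print(R.from_quat(np.r_[q[1:],q[0]]).as_matrix())
```

```text
[[ 0.25 -0.    0.97]
 [-0.97  0.    0.25]
 [-0.   -1.    0.  ]]
```

>>> {"method": "servo_tool", "body": {
  "plan": [
    {"gripper":1,"dp":[0.03,0.028,0],"yaw":8.3},
    {"gripper":1,"dp":[0.06,0.056,0],"yaw":16.6},
    {"gripper":1,"dp":[0.09,0.084,0],"yaw":24.9},
    {"gripper":1,"dp":[0.12,0.112,0],"yaw":33.2},
    {"gripper":1,"dp":[0.15,0.14,0],"yaw":41.5},
    {"gripper":1,"dp":[0.185,0.17,0],"yaw":49.8},
    {"gripper":1,"dp":[0.22,0.2,0],"yaw":58.1},
    {"gripper":1,"dp":[0.25,0.23,0],"yaw":66.4},
    {"gripper":1,"dp":[0.28,0.26,0],"yaw":74.7},
    {"gripper":1,"dp":[0.31,0.29,0],"yaw":83}
  ],
  "force": 30
}}

```text
clock: 1.1
tool_pos: [439.6, -217.0, 230.6]
tool_rot: [0.706, -0.706, -0.046, 0.047]
wrist_force: [0.8, -1.2, -0.4]
opening: -0.1
```

>>> {"method": "servo_tool", "body": {
  "plan": [
    {"gripper":1,"dp":[0.025,0.022,-0.01],"yaw":0},
    {"gripper":1,"dp":[0.05,0.045,-0.03],"yaw":0},
    {"gripper":1,"dp":[0.075,0.067,-0.05],"yaw":0},
    {"gripper":1,"dp":[0.1,0.089,-0.08],"yaw":0},
    {"gripper":1,"dp":[0.1,0.089,-0.11],"yaw":0},
    {"gripper":1,"dp":[0.1,0.089,-0.13],"yaw":0},
    {"gripper":1,"dp":[0.1,0.089,-0.13],"yaw":0},
    {"gripper":1,"dp":[0.1,0.089,-0.13],"yaw":0},
    {"gripper":1,"dp":[0.1,0.089,-0.13],"yaw":0},
    {"gripper":1,"dp":[0.1,0.089,-0.13],"yaw":0}
  ]
}}

```text
clock: 2.1
tool_pos: [540.4, -128.5, 102.0]
tool_rot: [-0.705, 0.706, 0.047, -0.046]
wrist_force: [-0.1, -0.6, -0.3]
opening: 0.2
```

Run:
```python
from h import *
o=robot.get_obs();print(o['tool_pos'],o['wrist_force'])
for n in('scene','wrist'):
    c=robot.read_camera(n)
    if n=='scene': save('s1.png',c['frame'],(130,100,380,300),3)
    else: save('w1.png',c['frame'])
```

```text
[ 540.4  -128.51  101.96] [-0.11 -0.56 -0.34]
```

View pics/s1.png

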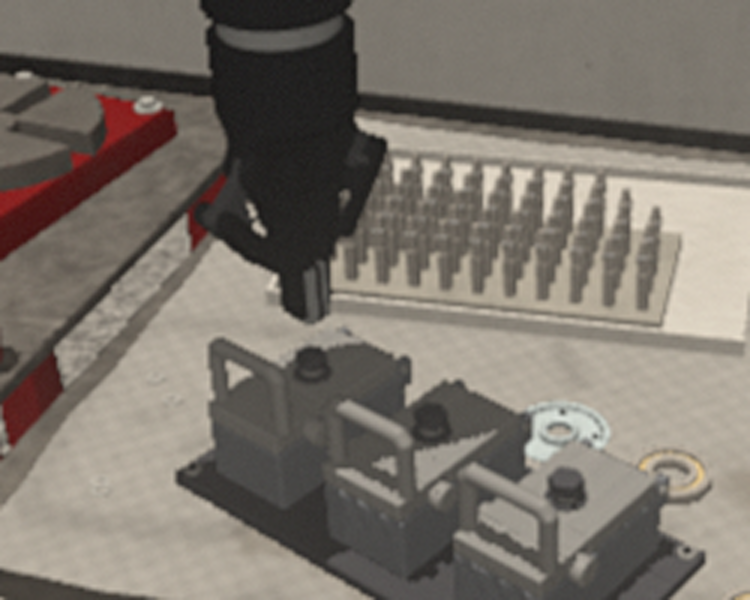

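View pics/w1.png

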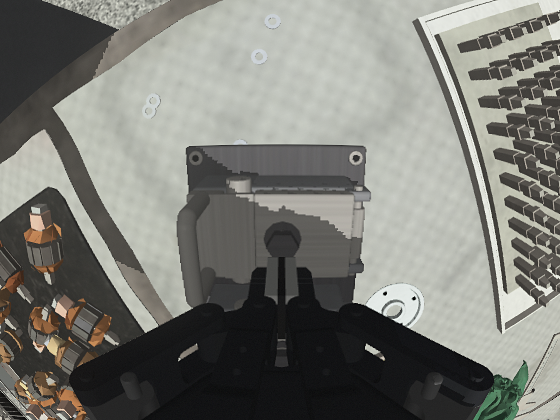

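>>> {"method": "servo_tool", "body": {
  "plan": [
    {"gripper":1,"dp":[0,0,-0.01],"yaw":0},
    {"gripper":1,"dp":[0,0,-0.019],"yaw":0},
    {"gripper":1,"dp":[0,0,-0.022],"yaw":0},
    {"gripper":1,"dp":[0,0,-0.023],"yaw":0},
    {"gripper":1,"dp":[0,0,-0.024],"yaw":0},
    {"gripper":1,"dp":[0,0,-0.025],"yaw":0},
    {"gripper":1,"dp":[0,0,-0.026],"yaw":0},
    {"gripper":1,"dp":[0,0,-0.0265],"yaw":0},
    {"gripper":1,"dp":[0,0,-0.0265],"yaw":0},
    {"gripper":1,"dp":[0,0,-0.0265],"yaw":0}
  ]
}}

```text
clock: 3.2
tool_pos: [540.4, -128.4, 75.6]
tool_rot: [-0.705, 0.706, 0.047, -0.046]
wrist_force: [-2.8, -0.1, 5.3]
opening: -0.2
```

>>> {"method": "servo_tool", "body": {
  "plan": [
    {"gripper":1,"dp":[0,0,-0.001],"yaw":0},
    {"gripper":1,"dp":[0,0,-0.001],"yaw":0},
    {"gripper":1,"dp":[0,0,-0.001],"yaw":0},
    {"gripper":1,"dp":[0,0,-0.001],"yaw":0},
    {"gripper":1,"dp":[0,0,-0.001],"yaw":0},
    {"gripper":1,"dp":[0,0,-0.001],"yaw":0},
    {"gripper":1,"dp":[0,0,-0.001],"yaw":0},
    {"gripper":1,"dp":[0,0,-0.001],"yaw":0},
    {"gripper":1,"dp":[0,0,-0.001],"yaw":0},
    {"gripper":1,"dp":[0,0,-0.001],"yaw":0}
  ]
}}

```text
clock: 4.2
tool_pos: [540.4, -128.4, 75.2]
tool_rot: [-0.705, 0.706, 0.047, -0.046]
wrist_force: [-2.3, 0.8, 7.2]
opening: -0.3
```

Left bolt is stiff: 5.3 N at 0.9 mm, 7.2 N at 1.3 mm. On to the middle one.

>>> {"method": "servo_tool", "body": {
  "plan": [
    {"gripper":1,"dp":[0,0,0.02],"yaw":0},
    {"gripper":1,"dp":[0,0,0.04],"yaw":0},
    {"gripper":1,"dp":[0.003,-0.03,0.04],"yaw":0},
    {"gripper":1,"dp":[0.0075,-0.06,0.04],"yaw":0},
    {"gripper":1,"dp":[0.0115,-0.09,0.04],"yaw":0},
    {"gripper":1,"dp":[0.0115,-0.09,0.03],"yaw":0},
    {"gripper":1,"dp":[0.0115,-0.09,0.015],"yaw":0},
    {"gripper":1,"dp":[0.0115,-0.09,0.005],"yaw":0},
    {"gripper":1,"dp":[0.0115,-0.09,0.005],"yaw":0},
    {"gripper":1,"dp":[0.0115,-0.09,0.005],"yaw":0}
  ]
}}

```text
clock: 5.2
tool_pos: [551.8, -217.9, 80.3]
tool_rot: [-0.705, 0.706, 0.047, -0.046]
wrist_force: [0.7, -0.3, -0.3]
opening: -0.0
```

>>> {"method": "servo_tool", "body": {
  "plan": [
    {"gripper":1,"dp":[0,0,-0.001],"yaw":0},
    {"gripper":1,"dp":[0,0,-0.002],"yaw":0},
    {"gripper":1,"dp":[0,0,-0.003],"yaw":0},
    {"gripper":1,"dp":[0,0,-0.004],"yaw":0},
    {"gripper":1,"dp":[0,0,-0.005],"yaw":0},
    {"gripper":1,"dp":[0,0,-0.0055],"yaw":0},
    {"gripper":1,"dp":[0,0,-0.0055],"yaw":0},
    {"gripper":1,"dp":[0,0,-0.0055],"yaw":0},
    {"gripper":1,"dp":[0,0,-0.0055],"yaw":0},
    {"gripper":1,"dp":[0,0,-0.0055],"yaw":0}
  ]
}}

```text
clock: 6.2
tool_pos: [552.0, -217.9, 75.4]
tool_rot: [-0.705, 0.706, 0.047, -0.046]
wrist_force: [-1.7, 1.0, 5.9]
opening: -0.2
```

Middle is stiff too (5.9 N at 1.1 mm). Now the right one.

>>> {"method": "servo_tool", "body": {
  "plan": [
    {"gripper":1,"dp":[0,0,0.02],"yaw":0},
    {"gripper":1,"dp":[0,0,0.04],"yaw":0},
    {"gripper":1,"dp":[0.003,-0.03,0.04],"yaw":0},
    {"gripper":1,"dp":[0.0075,-0.06,0.04],"yaw":0},
    {"gripper":1,"dp":[0.012,-0.091,0.04],"yaw":0},
    {"gripper":1,"dp":[0.012,-0.091,0.03],"yaw":0},
    {"gripper":1,"dp":[0.012,-0.091,0.015],"yaw":0},
    {"gripper":1,"dp":[0.012,-0.091,0.005],"yaw":0},
    {"gripper":1,"dp":[0.012,-0.091,0.005],"yaw":0},
    {"gripper":1,"dp":[0.012,-0.091,0.005],"yaw":0}
  ]
}}

```text
clock: 7.2
tool_pos: [563.9, -308.4, 80.4]
tool_rot: [-0.705, 0.706, 0.047, -0.047]
wrist_force: [0.1, -0.3, 0.5]
opening: 0.2
```

>>> {"method": "servo_tool", "body": {
  "plan": [
    {"gripper":1,"dp":[0,0,-0.001],"yaw":0},
    {"gripper":1,"dp":[0,0,-0.002],"yaw":0},
    {"gripper":1,"dp":[0,0,-0.003],"yaw":0},
    {"gripper":1,"dp":[0,0,-0.004],"yaw":0},
    {"gripper":1,"dp":[0,0,-0.005],"yaw":0},
    {"gripper":1,"dp":[0,0,-0.0055],"yaw":0},
    {"gripper":1,"dp":[0,0,-0.0055],"yaw":0},
    {"gripper":1,"dp":[0,0,-0.0055],"yaw":0},
    {"gripper":1,"dp":[0,0,-0.0055],"yaw":0},
    {"gripper":1,"dp":[0,0,-0.0055],"yaw":0}
  ]
}}

```text
clock: 8.2
tool_pos: [564.0, -308.5, 75.0]
tool_rot: [-0.705, 0.706, 0.047, -0.046]
wrist_force: [1.1, -0.3, 0.6]
opening: -0.1
```

>>> {"method": "servo_tool", "body": {
  "plan": [
    {"gripper":1,"dp":[0,0,-0.001],"yaw":0},
    {"gripper":1,"dp":[0,0,-0.0015],"yaw":0},
    {"gripper":1,"dp":[0,0,-0.002],"yaw":0},
    {"gripper":1,"dp":[0,0,-0.0025],"yaw":0},
    {"gripper":1,"dp":[0,0,-0.003],"yaw":0},
    {"gripper":1,"dp":[0,0,-0.003],"yaw":0},
    {"gripper":1,"dp":[0,0,-0.003],"yaw":0},
    {"gripper":1,"dp":[0,0,-0.003],"yaw":0},
    {"gripper":1,"dp":[0,0,-0.003],"yaw":0},
    {"gripper":1,"dp":[0,0,-0.003],"yaw":0}
  ]
}}

```text
clock: 9.2
tool_pos: [564.0, -308.5, 72.0]
tool_rot: [-0.705, 0.706, 0.047, -0.046]
wrist_force: [0.2, -0.4, 2.3]
opening: -0.0
```

Run:
```python
from h import *
print(robot.get_obs()['wrist_force'])
c=robot.read_camera('scene');save('s2.png',c['frame'],(200,150,400,320),4)
```

```text
[ 0.19 -0.39  2.32]
```

View pics/s2.png

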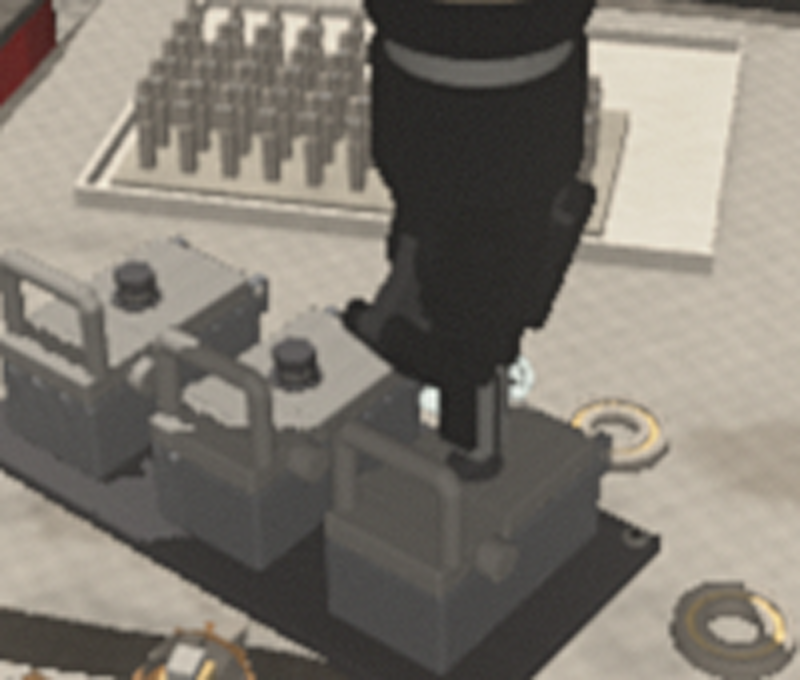

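The right bolt is 4.5 mm down at 2.3 N, so it is the loose one. Going up and over its handle with the gripper half open.

>>> {"method": "servo_tool", "body": {
  "plan": [
    {"gripper":1,"dp":[0,0,0.02],"yaw":0},
    {"gripper":1,"dp":[0,0,0.05],"yaw":0},
    {"gripper":-0.1,"dp":[0,0,0.08],"yaw":0},
    {"gripper":-0.1,"dp":[-0.02,-0.003,0.08],"yaw":0},
    {"gripper":-0.1,"dp":[-0.047,-0.0065,0.08],"yaw":0},
    {"gripper":-0.1,"dp":[-0.047,-0.0065,0.08],"yaw":0},
    {"gripper":-0.1,"dp":[-0.047,-0.0065,0.08],"yaw":0},
    {"gripper":-0.1,"dp":[-0.047,-0.0065,0.08],"yaw":0},
    {"gripper":-0.1,"dp":[-0.047,-0.0065,0.08],"yaw":0},
    {"gripper":-0.1,"dp":[-0.047,-0.0065,0.08],"yaw":0}
  ]
}}

```text
clock: 10.25
tool_pos: [517.5, -314.8, 151.8]
tool_rot: [-0.705, 0.706, 0.047, -0.047]
wrist_force: [-0.5, -0.8, 0.2]
opening: 47.5
```

Run:
```python
from h import *
o=robot.get_obs();print(o['tool_pos'],o['wrist_force'],o['opening'],o['joint_positions'])
c=robot.read_camera('scene');save('s3.png',c['frame'],(200,120,400,300),3)
c=robot.read_camera('wrist');save('w3.png',c['frame'])
```

```text
[ 517.5  -314.82  151.78] [-0.46 -0.84  0.23] 47.54299693816271 [-0.67  0.49 -0.06  1.02  0.    0.77]
```

View pics/s3.png

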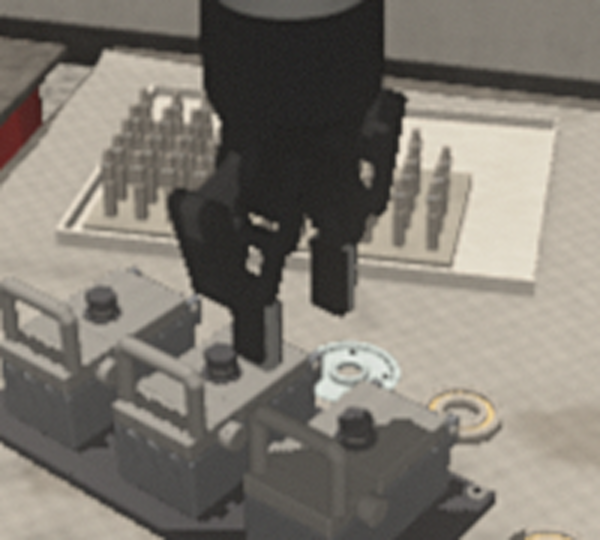

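View pics/w3.png

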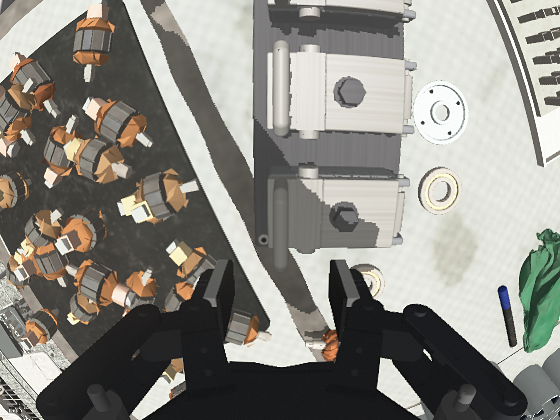

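>>> {"method": "servo_tool", "body": {
  "plan": [
    {"gripper":0.2,"dp":[0,0,-0.01],"yaw":0},
    {"gripper":0.2,"dp":[0,0,-0.02],"yaw":0},
    {"gripper":0.2,"dp":[0,0,-0.03],"yaw":0},
    {"gripper":0.2,"dp":[0,0,-0.04],"yaw":0},
    {"gripper":0.2,"dp":[0,0,-0.05],"yaw":0},
    {"gripper":0.2,"dp":[0,0,-0.06],"yaw":0},
    {"gripper":0.2,"dp":[0,0,-0.067],"yaw":0},
    {"gripper":0.2,"dp":[0,0,-0.072],"yaw":0},
    {"gripper":0.2,"dp":[0,0,-0.072],"yaw":0},
    {"gripper":0.2,"dp":[0,0,-0.072],"yaw":0}
  ]
}}

```text
clock: 11.35
tool_pos: [517.5, -315.0, 80.0]
tool_rot: [-0.705, 0.706, 0.047, -0.047]
wrist_force: [0.0, 0.5, 0.2]
opening: 34.1
```

Run:
```python
from h import *
o=robot.get_obs();print(o['tool_pos'],o['wrist_force'],o['opening'])
c=robot.read_camera('scene');save('s4.png',c['frame'],(220,150,400,310),4)
```

```text
[ 517.46 -314.97   80.03] [0.03 0.5  0.19] 34.055990783961285
```

View pics/s4.png

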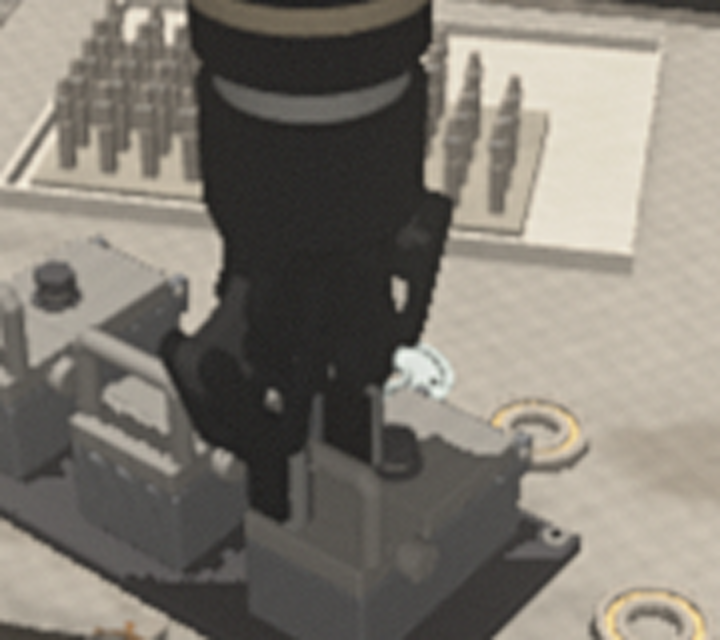

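Run:
```python
from h import *
c=robot.read_camera('scene')
def pr(X):
    q=c['R']@X+c['t'];return np.array([c['fx']*q[0]/q[2]+c['cx']-220,c['fy']*q[1]/q[2]+c['cy']-150])*4
a=np.radians(7.5);ex=np.array([np.cos(a),np.sin(a),0]);ey=np.array([-ex[1],ex[0],0]);t=np.array([517.5,-315,0])
f=c['frame'][150:310,220:400,::-1];f=cv2.resize(f,None,fx=4,fy=4,interpolation=cv2.INTER_CUBIC)
f=cv2.convertScaleAbs(f,alpha=2,beta=20)
for s in(-1,1):
  P=[t+ex*s*17+ey*y+[0,0,z] for y,z in((-11,84),(11,84),(11,110),(-11,110))]
  cv2.polylines(f,[np.int32([pr(p) for p in P])],True,(0,0,255) if s<0 else (0,255,0),1)
cv2.line(f,*[tuple(int(v) for v in pr(t+ey*y+[0,0,98.5])) for y in(-25,25)],(255,0,0),1)
cv2.imwrite('pics/s5.png',f)
c=robot.read_camera('wrist');save('w5.png',c['frame'],(150,180,430,420),2.5)
```

```text
(no output)
```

View pics/s5.png

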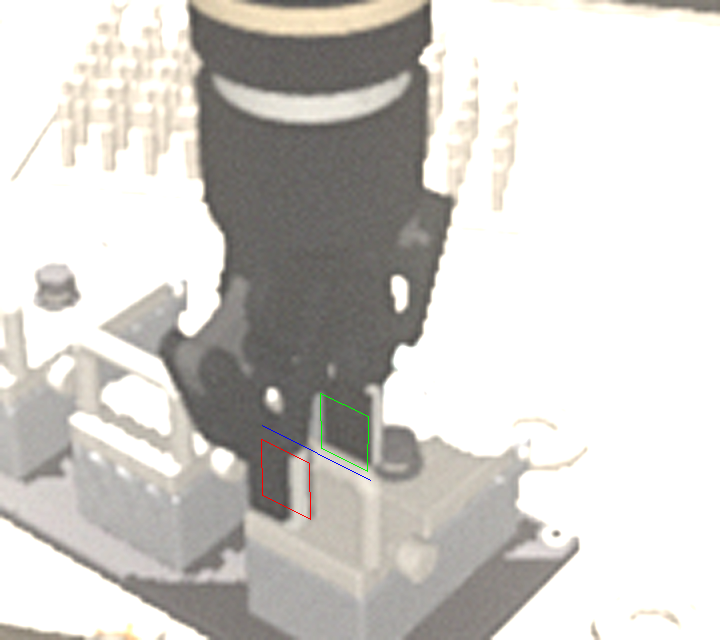

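View pics/w5.png

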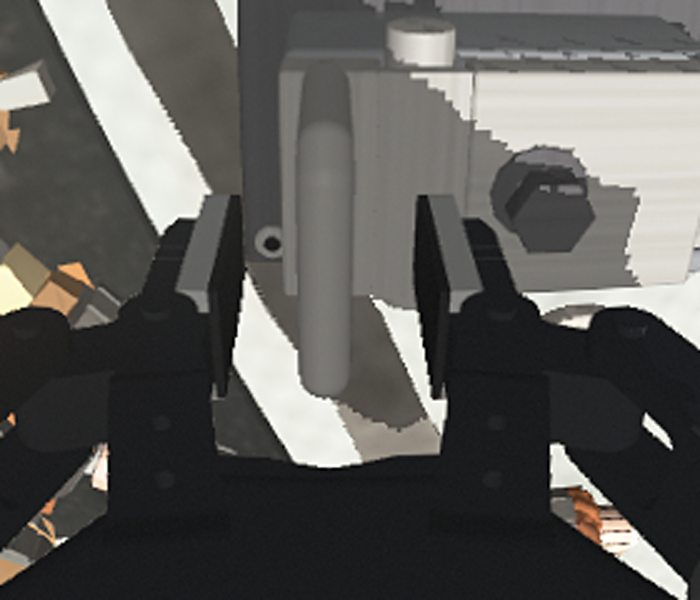

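Bar at columns 300–350 of the crop, centred between the pads (240 and 415). Closing.

>>> {"method": "servo_tool", "body": {
  "plan": [
    {"gripper":1,"dp":[0,0,0],"yaw":0},
    {"gripper":1,"dp":[0,0,0],"yaw":0},
    {"gripper":1,"dp":[0,0,0],"yaw":0},
    {"gripper":1,"dp":[0,0,0],"yaw":0},
    {"gripper":1,"dp":[0,0,0],"yaw":0},
    {"gripper":1,"dp":[0,0,0],"yaw":0},
    {"gripper":1,"dp":[0,0,0],"yaw":0},
    {"gripper":1,"dp":[0,0,0],"yaw":0},
    {"gripper":1,"dp":[0,0,0],"yaw":0},
    {"gripper":1,"dp":[0,0,0],"yaw":0}
  ],
  "force": 40
}}

```text
clock: 12.5
tool_pos: [516.9, -315.4, 80.6]
tool_rot: [-0.705, 0.706, 0.047, -0.047]
wrist_force: [-5.5, -1.8, 4.0]
opening: 8.3
```

Run:
```python
from h import *
ex=np.array([np.cos(np.radians(7.5)),np.sin(np.radians(7.5))])
for a in range(0,76,6):
    t=np.radians(a);r=np.hypot(95,46.5);p=np.arctan2(46.5,95)
    dx=95-r*np.cos(p+t);dz=r*np.sin(p+t)-46.5
    print(a,np.round(ex*dx,1),round(dz,1))
```

```text
0 [0. 0.] 0.0
6 [5.3 0.7] 9.7
12 [11.6  1.5] 18.7
18 [18.9  2.5] 27.1
24 [26.9  3.5] 34.6
30 [35.7  4.7] 41.3
36 [45.1  5.9] 47.0
42 [55.   7.2] 51.6
48 [65.4  8.6] 55.2
54 [76.1 10. ] 57.7
60 [87.  11.5] 59.0
66 [98.  12.9] 59.2
72 [108.9  14.3] 58.2
```

>>> {"method": "servo_tool", "body": {
  "plan": [
    {"gripper":1,"dp":[0.0012,0.0002,0.0025],"yaw":0},
    {"gripper":1,"dp":[0.0025,0.0003,0.005],"yaw":0},
    {"gripper":1,"dp":[0.0053,0.0007,0.0097],"yaw":0},
    {"gripper":1,"dp":[0.0083,0.0011,0.0142],"yaw":0},
    {"gripper":1,"dp":[0.0116,0.0015,0.0187],"yaw":0},
    {"gripper":1,"dp":[0.0151,0.002,0.023],"yaw":0},
    {"gripper":1,"dp":[0.0189,0.0025,0.0271],"yaw":0},
    {"gripper":1,"dp":[0.0228,0.003,0.031],"yaw":0},
    {"gripper":1,"dp":[0.0269,0.0035,0.0346],"yaw":0},
    {"gripper":1,"dp":[0.0269,0.0035,0.0346],"yaw":0}
  ]
}}

```text
clock: 13.5
tool_pos: [542.8, -311.9, 116.1]
tool_rot: [-0.705, 0.706, 0.046, -0.047]
wrist_force: [-11.0, -2.4, 5.2]
opening: 8.2
```

Run:
```python
from h import *
o=robot.get_obs();print(o['tool_pos'],o['wrist_force'],o['opening'])
c=robot.read_camera('scene');save('s6.png',c['frame'],(220,150,400,310),4)
```

```text
[ 542.82 -311.93  116.14] [-11.03  -2.39   5.18] 8.204726545346341
```

View pics/s6.png

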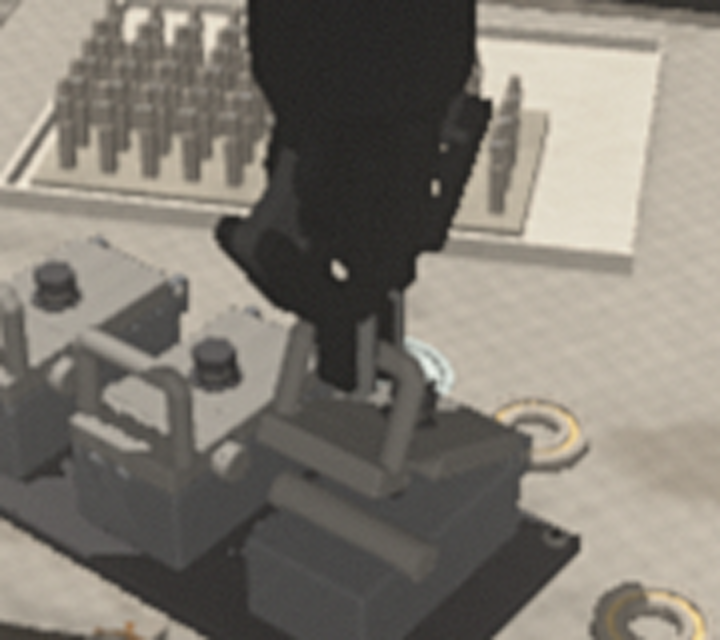

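>>> {"method": "servo_tool", "body": {
  "plan": [
    {"gripper":1,"dp":[0.004,0.0005,0.0035],"yaw":0},
    {"gripper":1,"dp":[0.0085,0.0011,0.007],"yaw":0},
    {"gripper":1,"dp":[0.013,0.0017,0.0097],"yaw":0},
    {"gripper":1,"dp":[0.018,0.0024,0.0125],"yaw":0},
    {"gripper":1,"dp":[0.023,0.003,0.015],"yaw":0},
    {"gripper":1,"dp":[0.028,0.0037,0.0171],"yaw":0},
    {"gripper":1,"dp":[0.033,0.0044,0.019],"yaw":0},
    {"gripper":1,"dp":[0.0383,0.0051,0.0207],"yaw":0},
    {"gripper":1,"dp":[0.0383,0.0051,0.0207],"yaw":0},
    {"gripper":1,"dp":[0.0383,0.0051,0.0207],"yaw":0}
  ]
}}

```text
clock: 14.55
tool_pos: [581.4, -307.0, 138.7]
tool_rot: [-0.704, 0.707, 0.046, -0.047]
wrist_force: [-6.7, -0.1, 10.5]
opening: 8.6
```

>>> {"method": "servo_tool", "body": {
  "plan": [
    {"gripper":1,"dp":[0.003,0.0004,0.001],"yaw":0},
    {"gripper":1,"dp":[0.006,0.0008,0.002],"yaw":0},
    {"gripper":1,"dp":[0.009,0.0012,0.003],"yaw":0},
    {"gripper":1,"dp":[0.012,0.0016,0.0037],"yaw":0},
    {"gripper":1,"dp":[0.015,0.002,0.0042],"yaw":0},
    {"gripper":1,"dp":[0.018,0.0024,0.0045],"yaw":0},
    {"gripper":1,"dp":[0.018,0.0024,0.0045],"yaw":0},
    {"gripper":1,"dp":[0.018,0.0024,0.0045],"yaw":0},
    {"gripper":1,"dp":[0.018,0.0024,0.0045],"yaw":0},
    {"gripper":1,"dp":[0.018,0.0024,0.0045],"yaw":0}
  ]
}}

```text
clock: 15.55
tool_pos: [599.5, -304.6, 143.3]
tool_rot: [-0.704, 0.707, 0.046, -0.047]
wrist_force: [-4.8, -2.7, -1.9]
opening: 8.5
```

Run:
```python
from h import *
o=robot.get_obs();print(o['tool_pos'],o['wrist_force'],o['opening'],o['dq'])
c=robot.read_camera('scene');save('s7.png',c['frame'],(220,130,420,310),4)
c=robot.read_camera('wrist');save('w7.png',c['frame'],(150,180,430,420),2.5)
```

```text
[ 599.46 -304.56  143.31] [-4.83 -2.75 -1.85] 8.51510823185464 [-0. -0. -0. -0.  0.  0.]
```

View pics/s7.png

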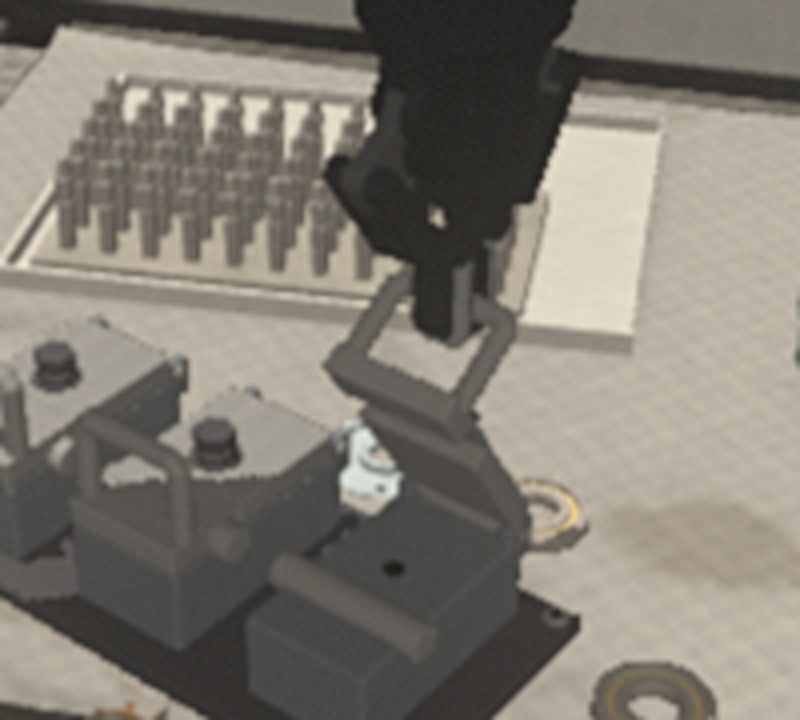

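View pics/w7.png

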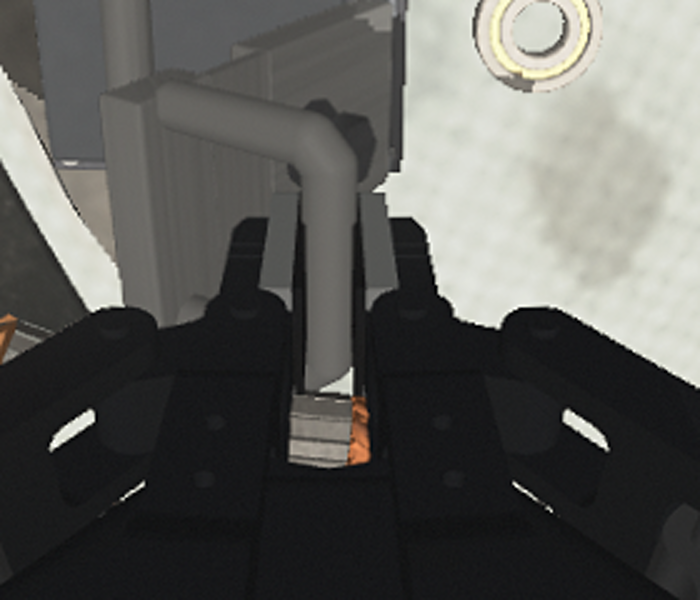

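Run:
```python
from h import *
c=robot.read_camera('top');save('t8.png',c['frame'],(200,150,400,300),4)
o=robot.get_obs();print(o['clock'],o['tool_pos'],o['wrist_force'],o['opening'])
```

```text
15.7 [ 599.43 -304.53  143.32] [-4.12 -1.98 -2.9 ] 8.289781252959711
```

View pics/t8.png

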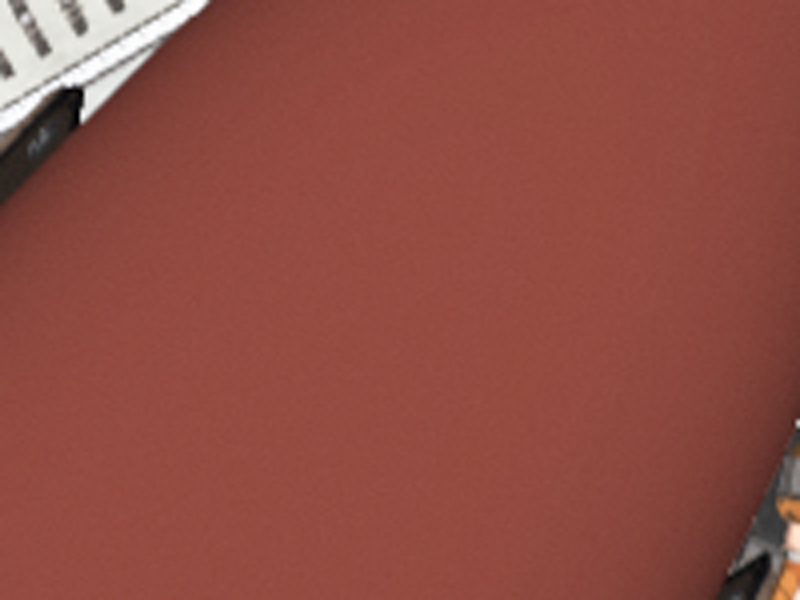

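The arm blocks the top camera's view. The scene and wrist views, the pose and the forces agree, so I'm handing in.

```bash
python3 -c "
from cell import robot
print(robot.close_job())"
```

```text
the job is handed in; nothing more can be done
None
```

The right-hand cap has the loose bolt. I lifted that cap open to about 57° and handed the job in while still holding its handle, at 15.7 s on the clock.

- **Taps, left to right:**

| Bolt | Force | Depth | Result |
|---|---|---|---|
| Left | 7.2 N | 1.3 mm | tight |
| Middle | 5.9 N | 1.1 mm | tight |
| Right | 2.3 N | 4.5 mm | loose |

- **Last checks:** The bar had moved about 83 mm back, which gives roughly 57–58° open. The scene and wrist views show the cap up and the bar between the pads. The arm was at rest, with about 5 N at the wrist. The finger opening read about 8.3 mm on the 10 mm bar, slightly under its stated thickness, but the grip held throughout the lift.
- **Disagreement:** During the lift the handle's path ran 1–2 mm off my estimated arc. The highest wrist force I read was about 12 N, and I corrected from the measured pose as I went.
- **Not fully checked:** The arm blocked the last top view. The handles of the two tight caps were not touched. In the last scene view the bearings and end cap appear undisturbed, but I did not measure them again.

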